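# Load the batch samples into the sample carrier

## Task

Gather the four small red-lidded sauce jars that have a coloured dot on the lid into the grey sample carrier, each standing upright in the well whose floor is the colour of its dot. They are glass, so set them down rather than dropping them. Leave the red-lidded jar without a dot and the white-lidded jar standing where they are.

Things in the scene. Friction and masses are not known exactly. Their poses are not given: they have to be found in the camera images.
- jar_yellow: Small sealed glass sauce jar with a RED lid that carries a round YELLOW dot (36 mm across): upright cylinder 50 mm in diameter and 75 mm tall, 0.13 to 0.25 kg; orange sauce, white paper band, lid of the same 50 mm diameter on top. Origin at the centre of its underside, z up along its axis. It stands loose on the bench.
- jar_blue: Small sealed glass sauce jar with a RED lid that carries a round BLUE dot (36 mm across): upright cylinder 50 mm in diameter and 75 mm tall, 0.13 to 0.25 kg; orange sauce, white paper band, lid of the same 50 mm diameter on top. Origin at the centre of its underside, z up along its axis. It stands loose on the bench.
- jar_green: Small sealed glass sauce jar with a RED lid that carries a round GREEN dot (36 mm across): upright cylinder 50 mm in diameter and 75 mm tall, 0.13 to 0.25 kg; orange sauce, white paper band, lid of the same 50 mm diameter on top. Origin at the centre of its underside, z up along its axis. It stands loose on the bench.
- jar_white: Small sealed glass sauce jar with a RED lid that carries a round WHITE dot (36 mm across): upright cylinder 50 mm in diameter and 75 mm tall, 0.13 to 0.25 kg; orange sauce, white paper band, lid of the same 50 mm diameter on top. Origin at the centre of its underside, z up along its axis. It stands loose on the bench.
- jar_plain: Look-alike that stays: same jar with a plain RED lid and no dot. Upright cylinder 50 mm in diameter and 75 mm tall, 0.13 to 0.25 kg; orange sauce, white paper band, lid of the same 50 mm diameter on top. Origin at the centre of its underside, z up along its axis. It stands loose on the bench.
- jar_opened: Look-alike that stays: same jar with a WHITE lid that carries a blue dot (an opened one). Upright cylinder 50 mm in diameter and 75 mm tall, 0.13 to 0.25 kg; orange sauce, white paper band, lid of the same 50 mm diameter on top. Origin at the centre of its underside, z up along its axis. It stands loose on the bench.
- well_yellow: Yellow disc, 68 mm across, 3 mm thick: the fixed floor of one of four round wells (70 mm wide, 2 x 2, centres 96 mm apart) in the carrier, a fixed grey block 196 x 196 x 34 mm high with low bail handles on its +y and -y sides. Origin: centre of the disc's underside, 4 mm above the bench; z up, x and y along the block's sides. A jar in the well stands with its underside 3 mm above this origin.
- well_blue: Blue disc, 68 mm across, 3 mm thick: the fixed floor of one of four round wells (70 mm wide, 2 x 2, centres 96 mm apart) in the carrier, a fixed grey block 196 x 196 x 34 mm high with low bail handles on its +y and -y sides. Origin: centre of the disc's underside, 4 mm above the bench; z up, x and y along the block's sides. A jar in the well stands with its underside 3 mm above this origin.
- well_green: Green disc, 68 mm across, 3 mm thick: the fixed floor of one of four round wells (70 mm wide, 2 x 2, centres 96 mm apart) in the carrier, a fixed grey block 196 x 196 x 34 mm high with low bail handles on its +y and -y sides. Origin: centre of the disc's underside, 4 mm above the bench; z up, x and y along the block's sides. A jar in the well stands with its underside 3 mm above this origin.
- well_white: White disc, 68 mm across, 3 mm thick: the fixed floor of one of four round wells (70 mm wide, 2 x 2, centres 96 mm apart) in the carrier, a fixed grey block 196 x 196 x 34 mm high with low bail handles on its +y and -y sides. Origin: centre of the disc's underside, 4 mm above the bench; z up, x and y along the block's sides. A jar in the well stands with its underside 3 mm above this origin.

How it is judged:
By the outcome, as a careful person would: the job done as asked, in the order asked, and still so for the second after the job is handed in, with the robot touching nothing.
It also fails if it takes over 109 s, if anything falls off the work surface, if the arm or the gripper's body presses on something with over 40 N, if the wrist force passes 120 N, or if a joint passes its speed limit or range.

## Robot

A 6-joint arm with a two-finger parallel gripper is mounted at the origin on the work surface. World frame = base frame: x ahead of the robot, y to its left, z up, the work surface at z = 0. Lengths are in m, angles in rad, forces in N, time in s.
With the tool pointing down it reaches from about 0.425 to 0.95 m from the base axis. Payload 3.5 kg.
Tool frame: the origin (TCP) lies midway between the tips of the shut fingers; the grasp point (between the pads) lies 19 mm behind it; z points along the fingers, y is the line along which they close (so a half turn about z gives the same grasp; the last joint's range is limited). The gripper opens to 85 mm and grips with 20 to 120 N. Pads are 22 mm wide; open, the fingers measure 114 mm over their backs; the gripper's body (76 mm by 85 mm) begins 54 mm behind the grasp point. The pads swing forward as they close: fully open they stand 13 mm farther back than shut.
Start: joints at [-1.279, 0.286, 1.577, -0, 1.279, -0.15], TCP at [0.289, -0.61, 0.231] pointing down, gripper open.
Joint ranges: [-2.77, 2.77], [-0.9, 2.22], [0.21, 2.48], [-1.53, 4.67], [0.24, 2.81], [-2.84, 2.84]. Speed limits (rad/s): [2.79, 2.79, 3.14, 3.14, 3.14, 3.14].

## Interface

Orientations are given as a unit quaternion [x, y, z, w].
In Python, from plant import bot, solve_ik, optics, telemetry gives the robot as it stands. Calls block until the motion is done:
- bot.reach(position, orientation): joint-space move of the TCP to a pose.
- bot.line_to(position, frame=None, v=0.15): straight line of the TCP; frame=None keeps the orientation; v is the mean speed in m/s.
- bot.move_j(angles): joint-space move.
- bot.release() and bot.close(squeeze=None): open the fingers fully, or close them until they stop; squeeze is the grip in N (None keeps the last).
- bot.hold(seconds).
- solve_ik(position, orientation): joint angles nearest the present ones, or None.
- optics.capture(name): name is "scene" or "side" or "wrist"; returns (picture, depth): 420x560x3 uint8, red, green, blue; 420x560 float32, m along the optical axis (not along the pixel's ray), 0 where there is no reading.
- optics.get_calibration(name): a dict with "vertical_fov" (degrees; the focal length in pixels is half the picture's height over the tangent of half this angle, whatever the lens; pixels are square), "cx", "cy" (the principal point, pixels), "R" (3x3) and "t" (3): a world point X has camera coordinates R X + t; the wrist camera has in their place "tool_from_camera" (4x4, takes a point from camera to tool coordinates, whose origin is the TCP and whose axes are the flange's). Camera axes: x right, y down, z forward; pixel columns grow to the right and rows downward; lengths in m; the calibration is good to about 2 mm. A picture is of the moment at which its call begins: read the wrist's pose just before it. get_calibration takes no time and is no camera call.
A pose or a line that the arm cannot do raises bot.IKError and nothing moves.
- bot.job_done(): hands the job in; it is judged then, once.
Readings, each from a call of its own:
- telemetry.current_time(): time.
- telemetry.current_q(): joint angles.
- telemetry.current_dq(): joint speeds.
- telemetry.current_joint_torque(): joint torques, N m.
- telemetry.current_ee_pos(): TCP position.
- telemetry.current_tool_rot(): TCP orientation.
- telemetry.current_wrist_force(): force on the tool from outside, world axes, zero at the start.
- telemetry.current_ft_torque(): the same for the moment, N m.
- telemetry.current_opening(): opening from 0.0 (shut) to 1.0 (fully open).
- telemetry.current_gripper_force(): force on a finger pad.
Only numpy, scipy, OpenCV 4.12 (cv2) and the standard library are available. Lean on these libraries where they do the work, as an engineer would, in place of code of your own. Each camera call takes 0.05 s, during which the arm holds its last target. There are 200 camera calls.

## Working session

There is one attempt and no reset: what is moved stays moved. The work goes in short steps, each a Python script; the robot and the scene stay as the last script left them, time stands still between calls to the robot, and variables do not carry over. Pictures are saved under pics/ and viewed, at most 14 in all, crops included, and the job is handed in when it is done.

```bash
mkdir -p pics; ls; python3 - <<'E'
from plant import bot,optics,telemetry
import cv2,numpy as np
for n in("scene","side"):
    p,d=optics.capture(n); np.savez("/tmp/"+n+".npz",p=p,d=d)
    cv2.imwrite(f"pics/{n}0.png",p[:,:,::-1])
    c=optics.get_calibration(n); print(n,c)
    print((d>0).mean())
print(optics.get_calibration("wrist"),telemetry.current_tool_rot())
E
```

```text
pics
scene {'vertical_fov': 56.932668458859816, 'cx': 269.37854517991843, 'cy': 211.40647941744473, 'R': array([[ 0.40219231,  0.91544751,  0.01404285],
       [ 0.72139639, -0.30741883, -0.62054888],
       [-0.56376289,  0.25971045, -0.78404202]]), 't': array([-0.19687739, -0.3573115 ,  1.33875366])}
0.996156462585034
side {'vertical_fov': 52.479635856213186, 'cx': 278.9679569681052, 'cy': 212.08205544150505, 'R': array([[-0.91194991, -0.41022487,  0.00793229],
       [-0.31204294,  0.68087435, -0.66260042],
       [ 0.26641428, -0.60673361, -0.74893108]]), 't': array([0.4819701 , 0.20828729, 0.93312787])}
0.995922619047619
{'vertical_fov': 65.43123933591588, 'cx': 278.16308453891406, 'cy': 205.4145215366737, 'tool_from_camera': array([[ 1.82353352e-03, -9.57661356e-01, -2.87891301e-01,
         7.33129535e-02],
       [ 9.99998308e-01,  1.67646943e-03,  7.57370738e-04,
        -7.02274265e-04],
       [-2.42663722e-04, -2.87892195e-01,  9.57662793e-01,
        -1.41642242e-01],
       [ 0.00000000e+00,  0.00000000e+00,  0.00000000e+00,
         1.00000000e+00]])} [ 9.75699202e-01  2.19111448e-01 -9.79638286e-05 -1.10960253e-03]
```

View pics/scene0.png

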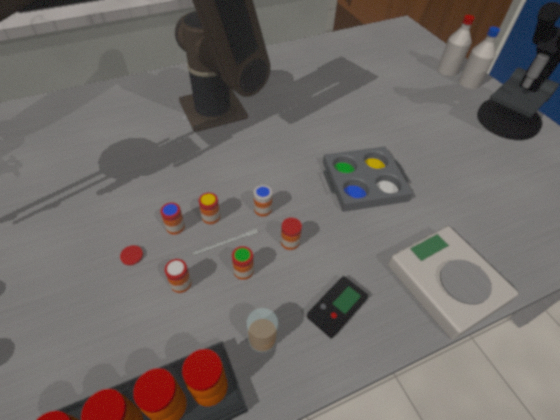

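View pics/side0.png

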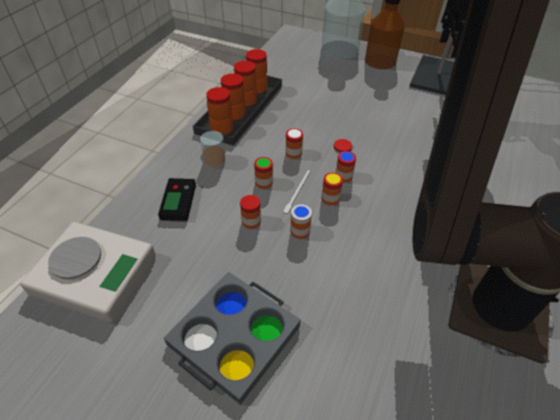

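The scene view shows, left to right, the dotted jars: blue (172,212), white (177,267), yellow (208,200) and green (242,256). The ones that stay are opened (263,193) and plain (291,226). The wells are green (345,167), yellow (375,163), blue (355,191) and white (388,187), and the side view agrees.

```bash
cat > h.py <<'E'
import numpy as np,cv2
from scipy.spatial.transform import Rotation as Rot
from plant import bot,solve_ik,optics,telemetry
HS={'yellow':((22,120,80),(33,255,255)),'blue':((110,120,70),(130,255,255)),'green':((45,120,50),(75,255,255)),
    'white':((0,0,135),(180,60,255))}
def cam(name,p=None,q=None):
    c=optics.get_calibration(name); f=210/np.tan(np.radians(c['vertical_fov']/2))
    if name=='wrist':
        T=np.eye(4);T[:3,:3]=Rot.from_quat(q).as_matrix();T[:3,3]=p
        T=T@c['tool_from_camera']; Rw,o=T[:3,:3],T[:3,3]
    else: Rw=c['R'].T; o=-Rw@c['t']
    return f,c['cx'],c['cy'],Rw,o
def ray(C,uv,z):
    f,cx,cy,Rw,o=C; d=Rw@np.array([(uv[0]-cx)/f,(uv[1]-cy)/f,1]); return o+d*(z-o[2])/d[2]
def project(C,X):
    f,cx,cy,Rw,o=C; x=Rw.T@(np.asarray(X)-o); return np.array([cx+f*x[0]/x[2],cy+f*x[1]/x[2]]),x[2]
def blob(img,color,uv,r):
    """centroid and area of the component of this colour nearest uv, within r pixels"""
    m=cv2.inRange(cv2.cvtColor(img,cv2.COLOR_RGB2HSV),*map(np.array,HS[color]))
    k=np.zeros_like(m); cv2.circle(k,tuple(int(round(v)) for v in uv),int(r),255,-1); m&=k
    n,_,s,c=cv2.connectedComponentsWithStats(m)
    if n<2: return None
    i=1+np.argmax(s[1:,4]); return c[i],s[i,4]
E
python3 - <<'E'
from h import *
J={'scene':dict(yellow=(208,200),blue=(170,210),green=(242,256),white=(176,266)),
'side':dict(yellow=(333,180),blue=(347,157),green=(263,162),white=(294,133))}
O={'scene':dict(opened=(263,191),plain=(291,226)),'side':dict(opened=(301,212),plain=(250,203))}
W={'scene':dict(yellow=(375,163),blue=(355,191),green=(345,167),white=(388,187)),
'side':dict(yellow=(236,366),blue=(231,302),green=(267,328),white=(200,337))}
for n in J:
    z=np.load(f'/tmp/{n}.npz'); C=cam(n)
    for k,u in J[n].items():
        b=blob(z['p'],k,u,10); print(n,'jar',k,b, b and ray(C,b[0],.075).round(4))
    for k,u in O[n].items(): print(n,k,ray(C,u,.075).round(3))
    for k,u in W[n].items():
        b=blob(z['p'],k,u,20); print(n,'well',k,b, b and ray(C,b[0],.007).round(4))
E
```

```text
scene jar yellow (array([207.7706422 , 198.86238532]), np.int32(109)) [ 0.4495 -0.155   0.075 ]
scene jar blue (array([169.65789474, 209.07017544]), np.int32(114)) [ 0.4442 -0.2524  0.075 ]
scene jar green (array([241.71014493, 254.35507246]), np.int32(138)) [ 0.6381 -0.1355  0.075 ]
scene jar white (array([175.06896552, 267.52873563]), np.int32(174)) [ 0.6118 -0.284   0.075 ]
scene opened [ 0.48  -0.015  0.075]
scene plain [0.61  0.003 0.075]
scene well yellow (array([374.45962733, 162.9689441 ]), np.int32(161)) [0.453  0.3634 0.007 ]
scene well blue (array([354.86341463, 191.23414634]), np.int32(205)) [0.5277 0.2484 0.007 ]
scene well green (array([343.97959184, 167.3537415 ]), np.int32(147)) [0.433  0.2685 0.007 ]
scene well white (array([387.26470588, 186.60588235]), np.int32(170)) [0.549  0.3438 0.007 ]
side jar yellow (array([332.79047619, 178.3047619 ]), np.int32(105)) [ 0.4477 -0.1547  0.075 ]
side jar blue (array([346.48235294, 156.04705882]), np.int32(85)) [ 0.4429 -0.2516  0.075 ]
side jar green (array([262.97590361, 162.40963855]), np.int32(83)) [ 0.6361 -0.1346  0.075 ]
side jar white (array([294.09756098, 133.03658537]), np.int32(82)) [ 0.6096 -0.2837  0.075 ]
side opened [ 0.478 -0.014  0.075]
side plain [0.601 0.01  0.075]
side well yellow (array([236.27915633, 364.86600496]), np.int32(806)) [0.4616 0.3531 0.007 ]
side well blue (array([230.81602914, 302.99635701]), np.int32(549)) [0.5367 0.2373 0.007 ]
side well green (array([266.21565495, 327.85942492]), np.int32(626)) [0.4416 0.2581 0.007 ]
side well white (array([200.67446394, 339.06237817]), np.int32(513)) [0.5531 0.3359 0.007 ]
```

Both views agree to about 2 mm on the jars, and the averaged wells come out about 96 mm apart. Next is a wrist look from straight above the carrier to refine the wells.

```bash
cat >> h.py <<'E'
def down(yaw): return (Rot.from_euler('z',yaw)*Rot.from_euler('x',np.pi)).as_quat()
def radial(p): return down(np.arctan2(p[1],p[0])+np.pi/2)
E
python3 - <<'E'
from h import *
c=np.array([.4945,.301]); q=radial(c)
off=Rot.from_quat(q).apply([.073,0,0])[:2]
bot.reach([*(c-off),.32],q)
p,r=telemetry.current_ee_pos(),telemetry.current_tool_rot()
im,d=optics.capture('wrist'); cv2.imwrite('pics/w1.png',im[:,:,::-1])
C=cam('wrist',p,r); print(C[4],telemetry.current_time())
W=dict(yellow=(.458,.358),blue=(.532,.243),green=(.437,.263),white=(.551,.340)); P={}
for k,w in W.items():
    uv,dep=project(C,[*w,.007]); b=blob(im,k,uv,45)
    P[k]=ray(C,b[0],.007); print(k,uv.round(),b,P[k].round(4),np.sqrt(b[1]*4/np.pi)*dep/C[0], d[int(b[0][1]),int(b[0][0])]-dep)
cen=np.mean(list(P.values()),0); x=(P['blue']-P['green']+P['white']-P['yellow'])[:2]; th=np.arctan2(x[1],x[0]); print(cen,np.degrees(th))
u=np.array([np.cos(th),np.sin(th)])*.048; v=np.array([-u[1],u[0]])
F=dict(green=cen[:2]-u-v,blue=cen[:2]+u-v,yellow=cen[:2]-u+v,white=cen[:2]+u+v)
print({k:f.round(4) for k,f in F.items()},{k:(np.linalg.norm(f-P[k][:2])).round(4) for k,f in F.items()})
np.savez('wells.npz',**F)
E
```

```text
[0.49411252 0.30142935 0.46146991] 3.2583
yellow [277.  52.] (array([277.25479566,  53.4883236 ]), np.int32(2398)) [0.4596 0.3563 0.007 ] 0.07025510071525683 0.000860022112255665
blue [279. 159.] (array([280.11565739, 159.8254228 ]), np.int32(1833)) [0.5336 0.2424 0.007 ] 0.06726555824325485 0.0008281499633591705
green [226. 109.] (array([227.97612086, 110.46101365]), np.int32(2052)) [0.4397 0.2626 0.007 ] 0.06815652694034091 4.6550964844183085e-05
white [330. 104.] (array([329.53665689, 107.24144673]), np.int32(2046)) [0.5531 0.3366 0.007 ] 0.06777967151298006 0.003015164784209712
[0.49649715 0.2994662  0.007     ] -12.014788716418053
{'green': array([0.4396, 0.2625]), 'blue': array([0.5335, 0.2425]), 'yellow': array([0.4595, 0.3564]), 'white': array([0.5534, 0.3364])} {'green': np.float64(0.0001), 'blue': np.float64(0.0002), 'yellow': np.float64(0.0001), 'white': np.float64(0.0003)}
```

View pics/w1.png

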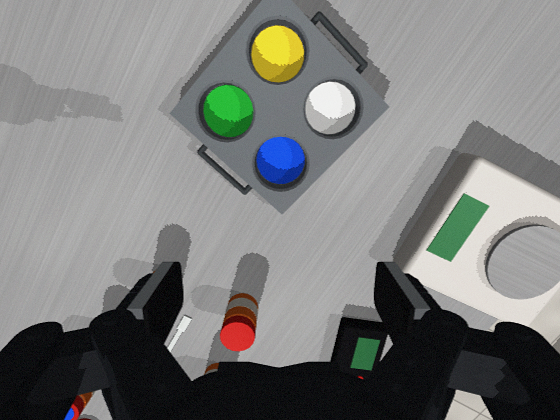

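The wrist view shows the four wells, yellow (277,53), green (228,110), white (330,107) and blue (280,160). They fit the 96 mm square to 0.3 mm. I'll move the first jar (yellow).

```bash
cat >> h.py <<'E'
JARS=dict(yellow=(.4486,-.1548),blue=(.4436,-.252),green=(.6371,-.135),white=(.6107,-.2838))
G=.034  # TCP height above the jar's underside
def pick(k):
    p=JARS[k]; q=radial(p)
    bot.reach([*p,.20],q); bot.line_to([*p,.11],v=.2); bot.line_to([*p,G],v=.1)
    bot.close(40); f0=telemetry.current_wrist_force()[2]
    print(k,'closed: opening',telemetry.current_opening(),'grip',telemetry.current_gripper_force())
    bot.line_to([*p,.06],v=.08); bot.line_to([*p,.22],v=.2); bot.hold(.2)
    print('lifted: opening',telemetry.current_opening(),'grip',telemetry.current_gripper_force(),'dFz',telemetry.current_wrist_force()[2]-f0)
def place(k):
    w=np.load('wells.npz')[k]; q=radial(w)
    bot.reach([*w,.22],q); bot.line_to([*w,.10],v=.2); bot.line_to([*w,G+.010],v=.06); bot.hold(.3)
    f0=telemetry.current_wrist_force()[2]
    for z in np.arange(G+.009,G+.0035,-.0008):
        bot.line_to([*w,z],v=.02); df=telemetry.current_wrist_force()[2]-f0
        if abs(df)>3: break
    print('set at',z,'df',df,'tcp',telemetry.current_ee_pos())
    bot.release(); bot.line_to([*w,.11],v=.1); bot.line_to([*w,.22],v=.25)
    print('t',telemetry.current_time())
E
python3 - <<'E'
from h import *
pick('yellow')
E
```

```text
yellow closed: opening 0.5766202524014347 grip 41.67779669165611
lifted: opening 0.5757777537027527 grip 41.62917539477348 dFz -6.577962952854379
```

```bash
python3 - <<'E'
from h import *
place('yellow')
p,_=optics.capture('side'); cv2.imwrite('pics/s2.png',cv2.resize(p[200:,100:400],None,fx=2,fy=2)[:,:,::-1])
E
```

```text
set at 0.0414 df 4.430850956484315 tcp [0.45967908 0.35649655 0.04182443]
t 14.9833
```

View pics/s2.png

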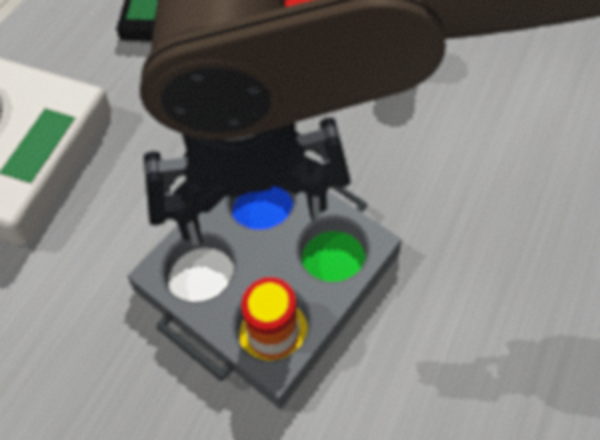

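The yellow-dot jar stands upright in the yellow well at (crop) (270,320), and contact came at the expected height. I'll move the other three, stopping if a grasp looks wrong.

```bash
python3 - <<'E'
from h import *
for k in('green','white','blue'):
    pick(k)
    if not .5<telemetry.current_opening()<.65: print('bad grasp'); break
    place(k)
else:
    w=np.array([.49,.0]); bot.reach([*w,.30],radial(w))
for n in('scene','side'):
    p,_=optics.capture(n); cv2.imwrite(f'pics/{n}3.png',p[:,:,::-1])
E
```

```text
green closed: opening 0.576030490491733 grip 41.885258853435516
lifted: opening 0.5771890144315129 grip 41.61758691072464 dFz -4.328279313389379
set at 0.0414 df 6.509806120261933 tcp [0.43964491 0.26252953 0.04199689]
t 26.875
white closed: opening 0.5730008019909644 grip 42.058567106723785
lifted: opening 0.5795063636282647 grip 41.737776696681976 dFz -5.07489031722081
set at 0.0414 df 4.25371715126633 tcp [0.55345122 0.33642357 0.04203118]
t 39.475
blue closed: opening 0.5741607472528051 grip 41.762497276067734
lifted: opening 0.5748961926446943 grip 41.685602366924286 dFz -5.634460169139127
set at 0.0406 df 7.932281658884347 tcp [0.53362095 0.24256274 0.04183469]
t 52.025
```

View pics/side3.png

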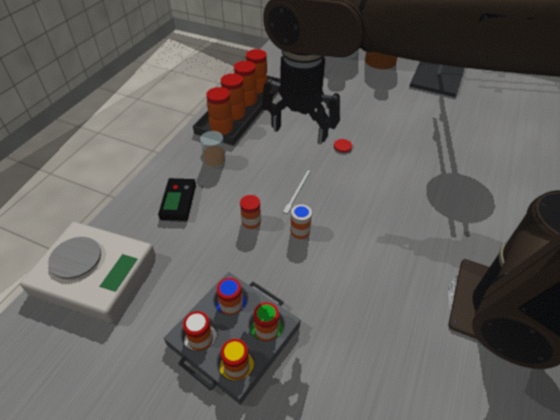

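View pics/scene3.png

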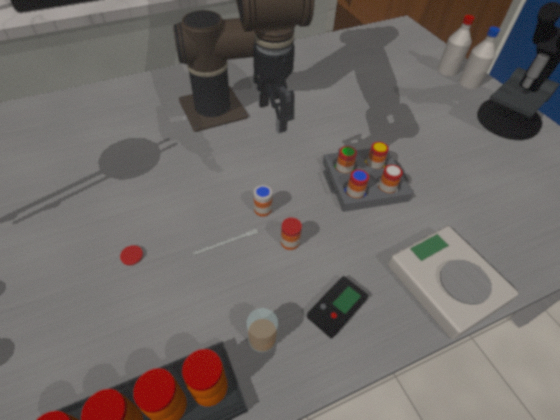

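Both views show all four dotted jars upright in their matching wells: side view blue (229,290), green (266,315), white (197,325) and yellow (235,352). The opened jar (263,193) and the plain jar (291,226) have not moved in the scene view, and the gripper is clear of everything.

```bash
python3 -c "
from plant import bot
print(bot.job_done())"
```

```text
the job is handed in; nothing more can be done
None
```

All four dotted jars stand upright in the wells matching their dots, the plain and white-lidded jars were left untouched, and the job was handed in after about 53 s of the 109 s allowed.

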